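# Tip the gift carton into the red packing frame

## Task

The kraft gift carton with the yellow band has to lie in the red frame for wrapping, but a tea tin is in the way: with the fingertips, gently slide the tin along the counter until it stands wholly outside the red frame, then push the carton high on its broad side so that it topples and ends lying flat on its broad face, wholly within the red frame (on the red lines is fine). Do not pinch or lift anything, keep the tin upright, and leave the cup, bell, white carton and other things on the counter where they are.

Things in the scene. Friction and masses are not known exactly. Their poses are not given: they have to be found in the camera images.
- carton: stiff kraft gift carton, yellow band, 80 (own x) x 55 (own y) x 180 mm high, about 300 g, upright between the frames; broad faces (own +y, -y) look to the frames within 4 degrees. Origin: centre of underside. Pushed level at 150 mm height it tips about its far bottom edge and falls by itself once its top has gone about 60 mm; pushed below about 70 mm it may slide
- frame_red: red tape rectangle flat on the counter, 160 mm (own x) x 250 mm (own y) over the outside of its 8 mm lines. Origin: its middle. It lies left or right of the carton, its end line just under the carton's edge, its middle about 142 mm from the carton's along the frame's own y (either sign)
- frame_blue: the blue tape frame, of the same size and direction, on the other side of the carton. Origin: its middle
- tin: round green tea tin with a brass lid, 66 mm across, 60 mm high, about 200 g, standing about in the middle of the red frame. Origin: centre of its underside; its yaw means nothing. It slides when pushed low, and the counter along the frame's own +x and -x is free for at least 100 mm beyond the frame
- carton_c0 (a point): corner of the carton, foot, own -x side, in the middle of its 55 mm thickness
- carton_c1 (a point): corner of the carton, foot, own +x side, in the middle of its 55 mm thickness
- carton_c2 (a point): corner of the carton, top, own -x side, in the middle of its 55 mm thickness
- carton_c3 (a point): corner of the carton, top, own +x side, in the middle of its 55 mm thickness
- green_carton: white carton with a green band, the same size as the kraft one, standing; leave it alone. Origin: centre of its underside. 80 x 55 x 180 mm high
- cup: white handleless espresso cup, 64 mm across, 55 mm high, standing in the blue frame; leave it alone. Origin: centre of its underside
- bell: steel counter bell on a black base, 72 mm across, 48 mm high, on the robot's side of the kraft carton; leave it alone. Origin: centre of its underside
- jar: amber glass jar with wooden lid, 84 mm across, 120 mm high; leave it alone. Origin: centre of its underside
- syrup: green glass bottle, 66 mm across, 230 mm high; leave it alone. Origin: centre of its underside
- server: cake spatula lying on the counter, handle towards its own -x; leave it alone. Origin: middle of its underside
Things that resemble listed ones, but are neither listed nor needed, are in the scene too. Several things look just like the tin: the one meant starts nearest to the robot's base. What is shaped like the carton but pink is not meant.

How it is judged (in metres and radians):
On the way, in this order (a step that is already met when the one before it is completed fails the run):
1. the tin stands outside the red frame while the carton still stands ((x of tin in the frame of frame_red above 0.111 m or x of tin in the frame of frame_red below -0.111 m or y of tin in the frame of frame_red above 0.156 m or y of tin in the frame of frame_red below -0.156 m) and angle between tin's own z axis and vertical below 0.15 rad and angle between carton's own z axis and vertical below 0.2 rad), for 0.2 s.
2. the carton has toppled and lies on its broad face in the red frame (angle between the y axis of carton and the z axis of frame_red, either way round below 0.08 rad and x of carton_c0 in the frame of frame_red between -0.081 and 0.081 m and y of carton_c0 in the frame of frame_red between -0.126 and 0.126 m and x of carton_c1 in the frame of frame_red between -0.081 and 0.081 m and y of carton_c1 in the frame of frame_red between -0.126 and 0.126 m and x of carton_c2 in the frame of frame_red between -0.081 and 0.081 m and y of carton_c2 in the frame of frame_red between -0.126 and 0.126 m and x of carton_c3 in the frame of frame_red between -0.081 and 0.081 m and y of carton_c3 in the frame of frame_red between -0.126 and 0.126 m), for 0.2 s.
At the end, for the whole second after the job is handed in: the kraft carton lies on a broad face (within 5 degrees) at rest on the counter with all its corners inside the outer edge of the red frame (1 mm over allowed); the tin stands upright on the counter, wholly outside that edge (2 mm overlap allowed); the bystanders are within 20 mm of where they were (all of step 2 and height (world z) of carton between 0.015 and 0.04 m and linear speed of each of carton, tin below 0.02 m/s and (x of tin in the frame of frame_red above 0.111 m or x of tin in the frame of frame_red below -0.111 m or y of tin in the frame of frame_red above 0.156 m or y of tin in the frame of frame_red below -0.156 m) and angle between tin's own z axis and vertical below 0.1 rad and height (world z) of tin between -0.01 and 0.01 m); the robot touches nothing.
It fails at once if a bystander (white carton, cup, bell, jar, bottle, spatula) was moved over 20 mm or tipped (distance of any of green_carton, cup, bell, jar, syrup, server from where it was at the start of the episode above 0.02 m or angle between any of green_carton, cup, bell, jar, syrup's own z axis and vertical above 0.35 rad).
It fails at once if the carton was lifted (height (world z) of carton above 0.065 m or height (world z) of each of carton_c0, carton_c1, carton_c2, carton_c3 above 0.05 m).
It fails at once if the tin was lifted or knocked over (height (world z) of tin above 0.02 m or angle between tin's own z axis and vertical above 0.5 rad).
It fails at once if the carton or the tin was pinched or shoved hard (over 18 N) (contact force between the fingers and carton above 18 N or contact force between the fingers and tin above 18 N).
It also fails if it takes over 48 s, if anything falls off the work surface, if the arm or the gripper's body presses on something with over 40 N, if the wrist force passes 120 N, or if a joint passes its speed limit or range.

## Robot

A 6-joint arm with a two-finger parallel gripper is mounted at the origin on the work surface. World frame = base frame: x ahead of the robot, y to its left, z up, the work surface at z = 0. Lengths are in m, angles in degrees, forces in N, time in s.
With the tool pointing down it reaches from about 0.35 to 0.875 m from the base axis. Payload 4.2 kg.
Tool frame: the origin (TCP) lies between the finger pads; the fingertips stand 14 mm ahead of it and the grasp point (between the pads) lies 5 mm behind it; z points along the fingers, y is the line along which they close (so a half turn about z gives the same grasp; the last joint's range is limited). The gripper opens to 87 mm and grips with 3 to 60 N. Pads are 19 mm wide; open, the fingers measure 117 mm over their backs; the gripper's body (75 mm by 190 mm) begins 51 mm behind the grasp point.
Start: joints at [85.921, 22.042, 0.453, 0, -68.411, -14.817], TCP at [0.202, 0.591, 0.237] pointing down, gripper open.
Joint ranges: [-179.83, 179.83], [-69.29, 118.12], [-61.27, 80.66], [-181.25, 117.63], [-171.15, -9.14], [-177.46, 177.46]. Speed limits (degrees/s): [159.86, 159.86, 180, 180, 180, 180].

## Interface

Orientations are given as a 3x3 rotation matrix whose columns are the frame's x, y, z axes.
In Python, from station import * gives the robot as it stands. The module is installed in compiled form; this text tells all that it offers.
- The arm moves only by the tool play_rows, never from a script. Its argument "steps" is a list of rows, each an object of numbers: "ax", "ay", "az": the turn, a rotation vector about the tool's x, y, z in degrees; "dx", "dy", "dz": the shift along the tool's x, y, z in mm; "claw": the finger opening in mm, from 0 to 87. A call has 1 to 20 rows; each row shifts and turns the commanded pose from where the row before left it, along the tool's axes as they then stand; what a row does not reach is not made up. A row lasts 1/10 s, in which the tool goes at most 50 mm and 8.59 degrees, less where a joint would pass 70% of its speed; a pose out of reach is approached as far as the arm can. A call with a gripper value outside its range is refused whole. The fingers move at their own pace and stop on an object; the grip force is fixed at half the most. Time passes only in rows, so rows that do not move let the fingers close. It gives the time, the measured TCP pose, the force, the opening and the grip force at its end, in the units of the state.
- sense(): the state, without advancing time (a new reading comes with each control period).
- capture(name): name is "side" or "top" or "wrist"; returns a dict with "frame" (480x640x3 uint8, blue, green, red), "range_z" (480x640 float32, m along the optical axis (not along the pixel's ray), 0 where there is no reading), "fx", "fy", "cx", "cy" (pixels), "xyz" and "rotation" of the camera in the world. Camera axes: x right, y down, z forward; pixel columns grow to the right and rows downward; lengths in m; the calibration is good to about 2 mm. A picture is of the moment at which its call begins.
- finish_job(): hands the job in; it is judged then, once.
The state is a dict: "time_s": time; "joints": joint angles; "joint_velocities": joint speeds; "effort": joint torques, N m; "tcp_pos": TCP position; "ee_rot": TCP orientation; "wrist_force": force on the tool from outside, world axes, zero at the start; "moment": the same for the moment, N m; "gripper_width": opening from 0.0 (shut) to 1.0 (fully open); "gripper_force": force on a finger pad.
Only numpy, scipy, OpenCV 4.12 (cv2) and the standard library are available. Lean on these libraries where they do the work, as an engineer would, in place of code of your own. Each camera call takes 0.05 s, during which the arm holds its last target. There are 200 camera calls.

## Working session

There is one attempt and no reset: what is moved stays moved. The work goes in short steps, Python scripts to look and compute and a tool call to move; the robot and the scene stay as the last step left them, time stands still between calls to the robot, and variables do not carry over. Pictures are saved under pics/ and viewed, at most 10 in all, crops included, and the job is handed in when it is done.

Besides the shell and the picture viewer there is one more tool, called after "Request:" by a JSON object that holds its "fn" and its "kwargs". play_rows: Moves the arm, as the interface text tells. Its arguments: {"type":"object","properties":{"steps":{"type":"array"}},"required":["steps"]}

```bash
mkdir -p pics; cat > h.py <<'E'
import numpy as np,cv2
from station import *
def pts(c):
    z=c["range_z"].astype(float);v,u=np.mgrid[0:480,0:640]
    P=np.stack([(u-c["cx"])/c["fx"]*z,(v-c["cy"])/c["fy"]*z,z],-1)
    W=P@np.array(c["rotation"]).T+np.array(c["xyz"]);W[z<=0]=np.nan;return W
def proj(c,p):
    q=(np.atleast_2d(p)-np.array(c["xyz"]))@np.array(c["rotation"]);return np.stack([q[:,0]/q[:,2]*c["fx"]+c["cx"],q[:,1]/q[:,2]*c["fy"]+c["cy"]],1)
def ray(c,uv,h=0.):
    uv=np.atleast_2d(uv).astype(float);d=np.stack([(uv[:,0]-c["cx"])/c["fx"],(uv[:,1]-c["cy"])/c["fy"],np.ones(len(uv))],1)@np.array(c["rotation"]).T
    o=np.array(c["xyz"]);return o+d*((h-o[2])/d[:,2])[:,None]
E
python3 - <<'E'
from h import *
import pickle
for n in("side","top"):
    c=capture(n);cv2.imwrite(f"pics/{n}0.png",c["frame"]);pickle.dump(c,open(n+"0.pkl","wb"));print(n,c["xyz"],np.round(c["rotation"],2).tolist(),c["fx"])
print(sense())
E
```

```text
side [-0.16122455 -0.79535367  1.08748159] [[0.73, -0.46, 0.51], [-0.68, -0.48, 0.55], [-0.01, -0.75, -0.66]] 492.27930941768165
top [ 0.34119004 -0.01731983  1.40135347] [[-0.02, -0.98, 0.19], [-1.0, 0.03, 0.02], [-0.03, -0.19, -0.98]] 559.6420974270283
{'time_s': 0.1, 'joints': array([ 8.59200227e+01,  2.20862491e+01,  3.85768621e-01, -2.33358717e-02,
       -6.84106279e+01, -1.48168957e+01]), 'joint_velocities': array([-0.04246665, -0.13506516,  0.30704125,  0.18289121,  0.00978569,
       -0.06630913]), 'effort': array([ 4.33952900e-04, -3.91693211e+01,  1.87933892e+01,  4.23195899e+00,
        1.34242134e-02, -7.76976503e-05]), 'tcp_pos': array([0.20223846, 0.59082737, 0.23556265]), 'ee_rot': array([[ 9.46054405e-01, -3.24007404e-01, -5.15724851e-04],
       [-3.24007788e-01, -9.46052491e-01, -1.90731689e-03],
       [ 1.30082014e-04,  1.97152441e-03, -9.99998048e-01]]), 'wrist_force': array([-0.30601774, -0.09565762, -0.40798526]), 'moment': array([-0.0314529 ,  0.01360378,  0.01834539]), 'gripper_force': 0.0, 'gripper_width': 1.0007837252375846}
```

View pics/top0.png

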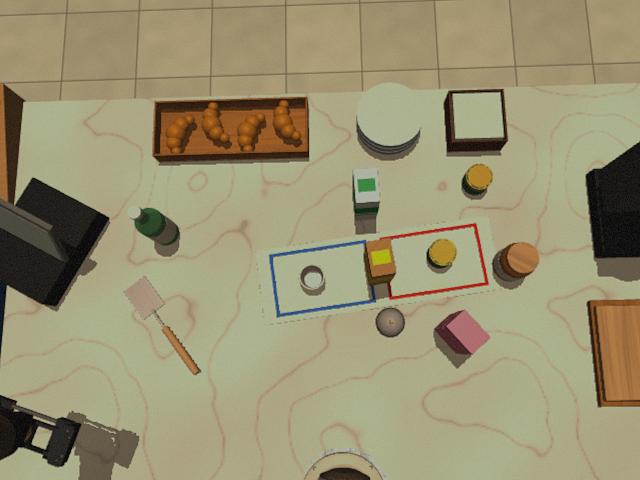

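View pics/side0.png

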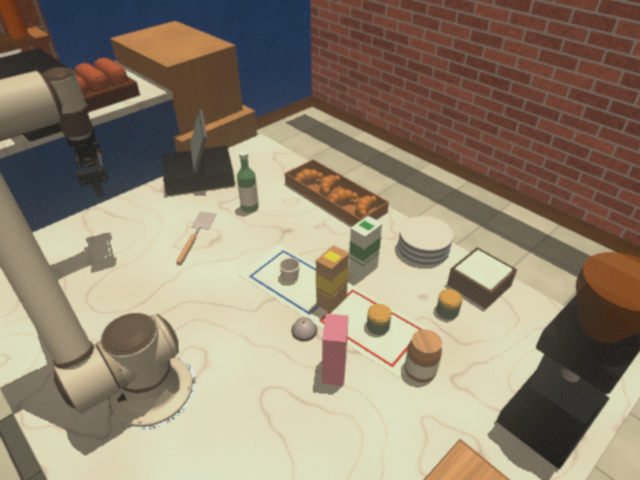

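The top view shows the red frame at (380–487, 225–297), with the target tin at (442,253) inside it. The kraft carton is at (380,260), the blue frame and cup are to its left, the bell is at (390,321), pink at (462,333), the jar at (517,262) and the look-alike tin at (478,178). The side view agrees.

```bash
python3 - <<'E'
from h import *
import pickle
c=pickle.load(open("top0.pkl","rb"));f=c["frame"];hsv=cv2.cvtColor(f,cv2.COLOR_BGR2HSV);W=pts(c)
H,S,V=[hsv[...,i].astype(int) for i in range(3)]
def rect(m,name):
    u=np.argwhere(m)[:,::-1]; p=ray(c,u)[:,:2]; r=cv2.minAreaRect((p*1000).astype(np.float32)); print(name,len(u),np.round(r[0],1),np.round(r[1],1),round(r[2],2)); print(np.round(cv2.boxPoints(r),0).tolist())
z=W[...,2];low=np.abs(z)<.012
reg=np.zeros((480,640),bool);reg[215:325,255:500]=1
rect(reg&low&((H<8)|(H>172))&(S>140),"red")
rect(reg&low&(H>100)&(H<130)&(S>90),"blue")
for nm,(u0,u1,v0,v1),(a,b) in [("carton",(355,405,230,295),(.165,.2)),("cartonbody",(355,405,230,295),(.03,.2)),("tin",(422,462,233,273),(.05,.075)),("tin2",(458,500,158,200),(.045,.08)),("green",(345,390,160,220),(.165,.2)),("cup",(295,330,258,298),(.045,.07)),("bell",(370,410,303,340),(.01,.07)),("jar",(490,545,235,285),(.1,.14)),("pink",(430,495,305,360),(.1,.3)),("plates",(350,425,80,160),(.03,.3))]:
    m=(z>a)&(z<b);k=np.zeros_like(m);k[v0:v1,u0:u1]=1;m&=k
    p=W[m];
    r=cv2.minAreaRect((p[:,:2]*1000).astype(np.float32));(e,rad)=cv2.minEnclosingCircle((p[:,:2]*1000).astype(np.float32))
    print(nm,m.sum(),"med",np.round(np.median(p,0)*1000),"rect",np.round(r[0],1),np.round(r[1],1),round(r[2],1),"circ",np.round(e),round(rad),"zmax",p[:,2].max().round(3))
E
```

```text
red 698 [ 553.5 -241.5] [158.7 249. ] 7.38
[[459.0, -128.0], [491.0, -375.0], [648.0, -355.0], [616.0, -108.0]]
blue 660 [516.8  40.4] [158.8 248.2] 7.36
[[422.0, 153.0], [454.0, -93.0], [611.0, -72.0], [580.0, 174.0]]
carton 922 med [535. -97. 180.] rect [536.6 -97.3] [80.5 55.3] 7.7 circ [536. -97.] 48 zmax 0.188
cartonbody 1190 med [529. -95. 179.] rect [536.2 -97.2] [81.5 56. ] 8.0 circ [536. -97.] 49 zmax 0.188
tin 601 med [ 565. -255.   59.] rect [ 565.5 -255.1] [64.6 66.7] 43.6 circ [ 566. -255.] 34 zmax 0.07
tin2 595 med [ 751. -355.   59.] rect [ 752.3 -355.9] [65.9 65.6] 51.4 circ [ 752. -358.] 36 zmax 0.069
green 868 med [700. -70. 180.] rect [702.4 -70.8] [82.1 55.2] 3.0 circ [702. -71.] 47 zmax 0.187
cup 158 med [520.  66.  54.] rect [513.6  63.9] [62.1 60.2] 43.4 circ [514.  64.] 32 zmax 0.061
bell 589 med [ 401. -124.   32.] rect [ 403.8 -125.6] [65.  68.3] 43.0 circ [ 402. -125.] 36 zmax 0.05
jar 845 med [ 536. -424.  120.] rect [ 536.4 -426.4] [73.5 71. ] 85.8 circ [ 538. -426.] 38 zmax 0.129
pink 1259 med [ 370. -273.  179.] rect [ 370.3 -277.6] [81.6 56.3] 40.4 circ [ 371. -277.] 48 zmax 0.187
plates 3664 med [ 912. -140.   72.] rect [ 919.2 -140.9] [168.2 171.4] 77.4 circ [ 919. -140.] 86 zmax 0.083
```

```bash
cat >> h.py <<'E'
A=np.radians(7.38);ex=np.array([np.cos(A),np.sin(A)]);ey=np.array([-np.sin(A),np.cos(A)]);C=np.array([553.5,-241.5])
def F(x,y): return C+x*ex+y*ey
def inF(p): d=np.asarray(p)[:2]-C; return np.round([d@ex,d@ey],1)
def where():
    s=sense();R=s["ee_rot"];p=s["tcp_pos"]*1000
    print("t",round(s["time_s"],2),"tcp",np.round(p,1),"frame",inF(p),"yaw",round(float(np.degrees(np.arctan2(R[1,0],R[0,0]))),2),"tilt",np.round(R[:2,2],4),"F",np.round(s["wrist_force"],1),"w",round(s["gripper_width"]*87,1),"j",np.round(s["joints"],0));return s
def plan(xy,z,yaw,n):
    s=where();p=s["tcp_pos"]*1000;R=s["ee_rot"];y0=np.degrees(np.arctan2(R[1,0],R[0,0]));dyaw=(yaw-y0+180)%360-180;D=(np.array([*xy,z])-p)/n
    for i in range(n):
        a=np.radians(y0+dyaw*i/n);print(np.round([D[0]*np.cos(a)+D[1]*np.sin(a),D[0]*np.sin(a)-D[1]*np.cos(a),-D[2],-dyaw/n],1).tolist())
E
python3 -c "
from h import *
plan(F(-50,-15),260,187.4,20)"
```

```text
t 0.1 tcp [202.2 590.8 235.6] frame [-241.4  870.6] yaw -18.91 tilt [-0.0005 -0.0019] F [-0.3 -0.1 -0.4] w 87.1 j [ 86.  22.   0.  -0. -68. -15.]
[28.2, 35.5, -1.2, 7.7]
[32.7, 31.4, -1.2, 7.7]
[36.6, 26.7, -1.2, 7.7]
[39.8, 21.6, -1.2, 7.7]
[42.4, 16.1, -1.2, 7.7]
[44.1, 10.3, -1.2, 7.7]
[45.1, 4.3, -1.2, 7.7]
[45.3, -1.8, -1.2, 7.7]
[44.6, -7.8, -1.2, 7.7]
[43.2, -13.7, -1.2, 7.7]
[40.9, -19.4, -1.2, 7.7]
[38.0, -24.7, -1.2, 7.7]
[34.3, -29.5, -1.2, 7.7]
[30.1, -33.9, -1.2, 7.7]
[25.3, -37.6, -1.2, 7.7]
[20.0, -40.6, -1.2, 7.7]
[14.4, -42.9, -1.2, 7.7]
[8.5, -44.5, -1.2, 7.7]
[2.5, -45.2, -1.2, 7.7]
[-3.5, -45.2, -1.2, 7.7]
```

Request:
{"fn": "play_rows", "kwargs": {"steps": [{"dx": 28, "dy": 35.5, "dz": -3, "az": 7.7, "claw": 40}, {"dx": 32.7, "dy": 31.4, "dz": -3, "az": 7.7, "claw": 40}, {"dx": 36.6, "dy": 26.7, "dz": -3, "az": 7.7, "claw": 40}, {"dx": 39.8, "dy": 21.6, "dz": -3, "az": 7.7, "claw": 40}, {"dx": 42.4, "dy": 16, "dz": -3, "az": 7.7, "claw": 40}, {"dx": 44, "dy": 10.3, "dz": -3, "az": 7.7, "claw": 40}, {"dx": 45, "dy": 4.3, "dz": -3, "az": 7.7, "claw": 40}, {"dx": 45.3, "dy": -1.8, "dz": -3, "az": 7.7, "claw": 40}, {"dx": 44.6, "dy": -7.8, "dz": 0, "az": 7.7, "claw": 40}, {"dx": 43.2, "dy": -13.7, "dz": 0, "az": 7.7, "claw": 40}, {"dx": 41, "dy": -19.4, "dz": 0, "az": 7.7, "claw": 40}, {"dx": 38, "dy": -24.7, "dz": 0, "az": 7.7, "claw": 40}, {"dx": 34.3, "dy": -29.5, "dz": 0, "az": 7.7, "claw": 40}, {"dx": 30, "dy": -34, "dz": 0, "az": 7.7, "claw": 40}, {"dx": 25.3, "dy": -37.6, "dz": 0, "az": 7.7, "claw": 40}, {"dx": 20, "dy": -40.6, "dz": 0, "az": 7.7, "claw": 40}, {"dx": 14.4, "dy": -43, "dz": 0, "az": 7.7, "claw": 40}, {"dx": 8.5, "dy": -44.5, "dz": 0, "az": 7.7, "claw": 40}, {"dx": 2.5, "dy": -45.2, "dz": 0, "az": 7.7, "claw": 40}, {"dx": -3.5, "dy": -45.2, "dz": 0, "az": 7.7, "claw": 40}]}}

```text
invalid input at $.steps[0]: expected keys ax, ay, az, dx, dy, dz, claw
```

```bash
python3 -c "
from h import *
plan(F(-50,-15),70,187.4,5)"
```

```text
t 0.1 tcp [202.2 590.8 235.6] frame [-241.4  870.6] yaw -18.91 tilt [-0.0005 -0.0019] F [-0.3 -0.1 -0.4] w 87.1 j [ 86.  22.   0.  -0. -68. -15.]
[112.8, 141.8, 33.1, 30.7]
[169.4, 64.3, 33.1, 30.7]
[178.5, -31.3, 33.1, 30.7]
[137.4, -118.2, 33.1, 30.7]
[57.7, -171.8, 33.1, 30.7]
```

Request:
{"fn": "play_rows", "kwargs": {"steps": [{"ax": 0, "ay": 0, "dx": 28, "dy": 35.5, "dz": -3, "az": 7.7, "claw": 40}, {"ax": 0, "ay": 0, "dx": 32.7, "dy": 31.4, "dz": -3, "az": 7.7, "claw": 40}, {"ax": 0, "ay": 0, "dx": 36.6, "dy": 26.7, "dz": -3, "az": 7.7, "claw": 40}, {"ax": 0, "ay": 0, "dx": 39.8, "dy": 21.6, "dz": -3, "az": 7.7, "claw": 40}, {"ax": 0, "ay": 0, "dx": 42.4, "dy": 16, "dz": -3, "az": 7.7, "claw": 40}, {"ax": 0, "ay": 0, "dx": 44, "dy": 10.3, "dz": -3, "az": 7.7, "claw": 40}, {"ax": 0, "ay": 0, "dx": 45, "dy": 4.3, "dz": -3, "az": 7.7, "claw": 40}, {"ax": 0, "ay": 0, "dx": 45.3, "dy": -1.8, "dz": -3, "az": 7.7, "claw": 40}, {"ax": 0, "ay": 0, "dx": 44.6, "dy": -7.8, "dz": 0, "az": 7.7, "claw": 40}, {"ax": 0, "ay": 0, "dx": 43.2, "dy": -13.7, "dz": 0, "az": 7.7, "claw": 40}, {"ax": 0, "ay": 0, "dx": 41, "dy": -19.4, "dz": 0, "az": 7.7, "claw": 40}, {"ax": 0, "ay": 0, "dx": 38, "dy": -24.7, "dz": 0, "az": 7.7, "claw": 40}, {"ax": 0, "ay": 0, "dx": 34.3, "dy": -29.5, "dz": 0, "az": 7.7, "claw": 40}, {"ax": 0, "ay": 0, "dx": 30, "dy": -34, "dz": 0, "az": 7.7, "claw": 40}, {"ax": 0, "ay": 0, "dx": 25.3, "dy": -37.6, "dz": 0, "az": 7.7, "claw": 40}, {"ax": 0, "ay": 0, "dx": 20, "dy": -40.6, "dz": 0, "az": 7.7, "claw": 40}, {"ax": 0, "ay": 0, "dx": 14.4, "dy": -43, "dz": 0, "az": 7.7, "claw": 40}, {"ax": 0, "ay": 0, "dx": 8.5, "dy": -44.5, "dz": 0, "az": 7.7, "claw": 40}, {"ax": 0, "ay": 0, "dx": 2.5, "dy": -45.2, "dz": 0, "az": 7.7, "claw": 40}, {"ax": 0, "ay": 0, "dx": -3.5, "dy": -45.2, "dz": 0, "az": 7.7, "claw": 40}]}}

```text
time_s: 2.1
tcp_pos: [0.5039, -0.2648, 0.26]
ee_rot: [[-0.993, -0.118, -0.001], [-0.118, 0.993, 0.0], [0.001, 0.001, -1.0]]
wrist_force: [1.7, 1.1, 0.9]
gripper_width: 0.458
gripper_force: 0.0
```

```bash
python3 -c "
from h import *
plan(F(-50,-15),70,187.4,5)"
```

```text
t 2.1 tcp [ 503.9 -264.8  260. ] frame [-52.2 -16.8] yaw -173.24 tilt [-0.0008  0.0004] F [1.7 1.1 0.9] w 39.8 j [-11.  16.  -5.  -0. -69. -72.]
[-0.4, 0.4, 38.0, -0.1]
[-0.4, 0.4, 38.0, -0.1]
[-0.4, 0.4, 38.0, -0.1]
[-0.4, 0.4, 38.0, -0.1]
[-0.4, 0.4, 38.0, -0.1]
```

Request:
{"fn": "play_rows", "kwargs": {"steps": [{"ax": 0, "ay": 0, "az": -0.6, "dx": -1, "dy": 1.5, "dz": 40, "claw": 40}, {"ax": 0, "ay": 0, "az": 0, "dx": 0, "dy": 0, "dz": 45, "claw": 40}, {"ax": 0, "ay": 0, "az": 0, "dx": 0, "dy": 0, "dz": 45, "claw": 40}, {"ax": 0, "ay": 0, "az": 0, "dx": 0, "dy": 0, "dz": 45, "claw": 40}, {"ax": 0, "ay": 0, "az": 0, "dx": 0, "dy": 0, "dz": 30, "claw": 40}, {"ax": 0, "ay": 0, "az": 0, "dx": 0, "dy": 0, "dz": 18, "claw": 40}, {"ax": 0, "ay": 0, "az": 0, "dx": 0, "dy": 0, "dz": 8, "claw": 40}, {"ax": 0, "ay": 0, "az": 0, "dx": 0, "dy": 0, "dz": 0, "claw": 40}]}}

```text
time_s: 2.9
tcp_pos: [0.504, -0.2612, 0.0284]
ee_rot: [[-0.991, -0.134, -0.003], [-0.134, 0.991, 0.001], [0.003, 0.001, -1.0]]
wrist_force: [0.1, -0.1, 0.8]
gripper_width: 0.455
gripper_force: 0.0
```

```bash
python3 -c "
from h import *
where();c=capture('top');cv2.imwrite('pics/a.png',cv2.resize(c['frame'][200:350,340:560],None,fx=3,fy=3))"
```

```text
t 2.9 tcp [ 504.  -261.2   28.4] frame [-51.6 -13.1] yaw -172.3 tilt [-0.0026  0.0006] F [ 0.1 -0.1  0.8] w 39.6 j [-11.  30. -21.  -0. -39. -71.]
```

View pics/a.png

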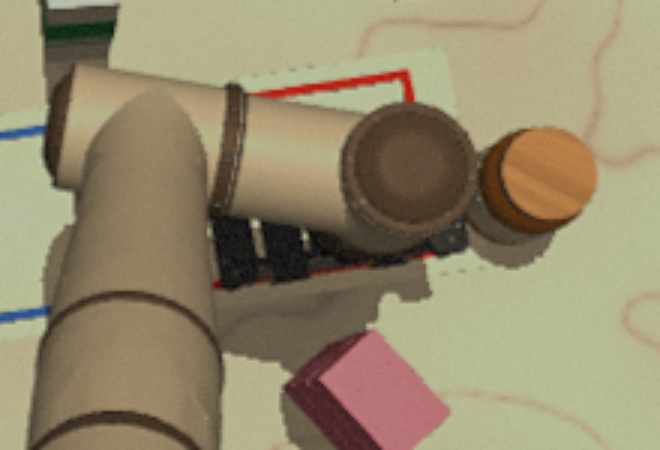

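The crop shows the gripper behind the tin and clear of the jar and pink, but the arm's wrist passes over the carton at about (130,150), so I'll check that height.

```bash
python3 -c "
from h import *
c=capture('top');W=pts(c)
for u,v in [(383,262),(365,245),(390,250),(410,250),(478,255),(383,285),(370,300)]: print(u,v,np.round(W[v,u],3))
c=capture('side');cv2.imwrite('pics/b.png',cv2.resize(c['frame'][170:420,200:480],None,fx=2.4,fy=2.4))"
```

```text
383 262 [ 0.485 -0.084  0.451]
365 245 [ 0.531 -0.057  0.366]
390 250 [ 0.512 -0.1    0.414]
410 250 [ 0.52  -0.142  0.362]
478 255 [ 0.504 -0.263  0.382]
383 285 [ 0.438 -0.078  0.516]
370 300 [ 0.412 -0.055  0.551]
```

View pics/b.png

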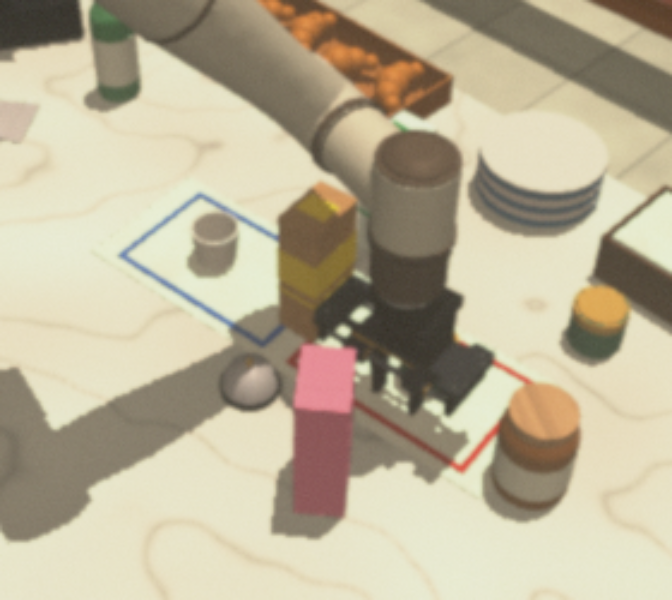

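The carton is standing with the wrist well above it (underside about 0.26 m), and the cup and bell are clear. I'll start the push.

Request:
{"fn": "play_rows", "kwargs": {"steps": [{"ax": 0, "ay": 0, "az": 0, "dx": -10, "dy": 0, "dz": 0, "claw": 40}, {"ax": 0, "ay": 0, "az": 0, "dx": -5, "dy": 0, "dz": 0, "claw": 40}, {"ax": 0, "ay": 0, "az": 0, "dx": -4, "dy": 0, "dz": 0, "claw": 40}, {"ax": 0, "ay": 0, "az": 0, "dx": -4, "dy": 0, "dz": 0, "claw": 40}, {"ax": 0, "ay": 0, "az": 0, "dx": -4, "dy": 0, "dz": 0, "claw": 40}, {"ax": 0, "ay": 0, "az": 0, "dx": -4, "dy": 0, "dz": 0, "claw": 40}, {"ax": 0, "ay": 0, "az": 0, "dx": -6, "dy": 0, "dz": 0, "claw": 40}, {"ax": 0, "ay": 0, "az": 0, "dx": -8, "dy": 0, "dz": 0, "claw": 40}, {"ax": 0, "ay": 0, "az": 0, "dx": -10, "dy": 0, "dz": 0, "claw": 40}, {"ax": 0, "ay": 0, "az": 0, "dx": -10, "dy": 0, "dz": 0, "claw": 40}, {"ax": 0, "ay": 0, "az": 0, "dx": -10, "dy": 0, "dz": 0, "claw": 40}, {"ax": 0, "ay": 0, "az": 0, "dx": -10, "dy": 0, "dz": 0, "claw": 40}, {"ax": 0, "ay": 0, "az": 0, "dx": -10, "dy": 0, "dz": 0, "claw": 40}, {"ax": 0, "ay": 0, "az": 0, "dx": -10, "dy": 0, "dz": 0, "claw": 40}, {"ax": 0, "ay": 0, "az": 0, "dx": -10, "dy": 0, "dz": 0, "claw": 40}, {"ax": 0, "ay": 0, "az": 0, "dx": -9, "dy": 0, "dz": 0, "claw": 40}, {"ax": 0, "ay": 0, "az": 0, "dx": -8, "dy": 0, "dz": 0, "claw": 40}, {"ax": 0, "ay": 0, "az": 0, "dx": -6, "dy": 0, "dz": 0, "claw": 40}, {"ax": 0, "ay": 0, "az": 0, "dx": -4, "dy": 0, "dz": 0, "claw": 40}, {"ax": 0, "ay": 0, "az": 0, "dx": -2, "dy": 0, "dz": 0, "claw": 40}]}}

```text
time_s: 5.05
tcp_pos: [0.6476, -0.242, 0.0295]
ee_rot: [[-0.991, -0.134, -0.0], [-0.134, 0.991, 0.0], [0.0, 0.0, -1.0]]
wrist_force: [-1.6, -0.2, 0.0]
gripper_width: 0.46
gripper_force: 0.7
```

```bash
cat > tin.py <<'E'
from h import *
where();c=capture('side');W=pts(c);hsv=cv2.cvtColor(c['frame'],cv2.COLOR_BGR2HSV);z=W[...,2]
for nm,m in [("brass",(hsv[...,0]>8)&(hsv[...,0]<28)&(hsv[...,1]>130)&(z>.05)&(z<.07)&(np.hypot(W[...,0]-.67,W[...,1]+.25)<.09))]:
    p=W[m]*1000;e,r=cv2.minEnclosingCircle(p[:,:2].astype(np.float32));print(nm,m.sum(),np.round(e),round(r),inF(e),"top z",np.median(p[:,2]).round())
E
python3 tin.py
```

```text
t 5.05 tcp [ 647.6 -242.    29.5] frame [ 93.3 -12.6] yaw -172.3 tilt [-0.0001  0.    ] F [-1.6 -0.2  0. ] w 40.0 j [ -7.  39.  -2.  -0. -49. -75.]
brass 21 [ 662. -231.] 14 [109.3  -3.1] top z 60.0
```

Request:
{"fn": "play_rows", "kwargs": {"steps": [{"ax": 0, "ay": 0, "az": 0, "dx": 10, "dy": 0, "dz": 0, "claw": 40}, {"ax": 0, "ay": 0, "az": 0, "dx": 20, "dy": 0, "dz": 0, "claw": 40}, {"ax": 0, "ay": 0, "az": 0, "dx": 10, "dy": 0, "dz": -15, "claw": 40}, {"ax": 0, "ay": 0, "az": 0, "dx": 0, "dy": 0, "dz": -45, "claw": 40}, {"ax": 0, "ay": 0, "az": 0, "dx": 0, "dy": 0, "dz": -45, "claw": 40}, {"ax": 0, "ay": 0, "az": 0, "dx": 0, "dy": 0, "dz": -45, "claw": 40}, {"ax": 0, "ay": 0, "az": 0, "dx": 0, "dy": 0, "dz": -45, "claw": 40}, {"ax": 0, "ay": 0, "az": 0, "dx": 0, "dy": 0, "dz": -40, "claw": 40}, {"ax": 0, "ay": 0, "az": 0, "dx": 0, "dy": 0, "dz": 0, "claw": 40}]}}

```text
time_s: 6.0
tcp_pos: [0.6101, -0.2488, 0.2745]
ee_rot: [[-0.991, -0.135, 0.016], [-0.135, 0.991, -0.005], [-0.015, -0.007, -1.0]]
wrist_force: [0.3, -0.4, -0.7]
gripper_width: 0.464
gripper_force: 0.0
```

```bash
python3 tin.py; python3 -c "
from h import *
plan(F(2,210),260,-82.0,12)"
```

```text
t 6.0 tcp [ 610.1 -248.8  274.5] frame [ 55.2 -14.5] yaw -172.26 tilt [ 0.0161 -0.0053] F [ 0.3 -0.4 -0.7] w 40.4 j [ -8.  24.   8.   0. -74. -74.]
brass 278 [ 681. -238.] 33 [126.6 -12.7] top z 58.0
t 6.05 tcp [ 608.7 -247.9  270.4] frame [ 53.9 -13.5] yaw -172.3 tilt [ 0.0102 -0.0023] F [-1.   0.  -1.2] w 39.9 j [ -8.  24.   8.   0. -74. -74.]
[4.2, 18.6, 0.9, -7.5]
[1.7, 19.0, 0.9, -7.5]
[-0.8, 19.1, 0.9, -7.5]
[-3.3, 18.8, 0.9, -7.5]
[-5.7, 18.3, 0.9, -7.5]
[-8.0, 17.3, 0.9, -7.5]
[-10.2, 16.1, 0.9, -7.5]
[-12.3, 14.7, 0.9, -7.5]
[-14.1, 12.9, 0.9, -7.5]
[-15.7, 11.0, 0.9, -7.5]
[-17.0, 8.8, 0.9, -7.5]
[-18.0, 6.5, 0.9, -7.5]
```

Request:
{"fn": "play_rows", "kwargs": {"steps": [{"ax": 0, "ay": 0, "az": -7.5, "dx": 4.2, "dy": 18.6, "dz": 0, "claw": 40}, {"ax": 0, "ay": 0, "az": -7.5, "dx": 1.7, "dy": 19, "dz": 0, "claw": 40}, {"ax": 0, "ay": 0, "az": -7.5, "dx": -0.8, "dy": 19.1, "dz": 0, "claw": 40}, {"ax": 0, "ay": 0, "az": -7.5, "dx": -3.3, "dy": 18.8, "dz": 0, "claw": 40}, {"ax": 0, "ay": 0, "az": -7.5, "dx": -5.7, "dy": 18.3, "dz": 0, "claw": 40}, {"ax": 0, "ay": 0, "az": -7.5, "dx": -8, "dy": 17.3, "dz": 0, "claw": 40}, {"ax": 0, "ay": 0, "az": -7.5, "dx": -10.2, "dy": 16.1, "dz": 0, "claw": 40}, {"ax": 0, "ay": 0, "az": -7.5, "dx": -12.3, "dy": 14.7, "dz": 0, "claw": 40}, {"ax": 0, "ay": 0, "az": -7.5, "dx": -14.1, "dy": 12.9, "dz": 0, "claw": 40}, {"ax": 0, "ay": 0, "az": -7.5, "dx": -15.7, "dy": 11, "dz": 0, "claw": 40}, {"ax": 0, "ay": 0, "az": -7.5, "dx": -17, "dy": 8.8, "dz": 0, "claw": 40}, {"ax": 0, "ay": 0, "az": -7.5, "dx": -18, "dy": 6.5, "dz": 0, "claw": 40}, {"ax": 0, "ay": 0, "az": 0, "dx": 0, "dy": 0, "dz": 0, "claw": 40}]}}

```text
time_s: 7.35
tcp_pos: [0.5269, -0.031, 0.2643]
ee_rot: [[0.137, -0.991, -0.001], [-0.991, -0.137, 0.0], [-0.001, 0.001, -1.0]]
wrist_force: [0.1, -0.4, 0.2]
gripper_width: 0.459
gripper_force: 0.0
```

```bash
python3 tin.py; python3 -c "
from h import *
plan(F(2,210),154,-82.0,1)
c=capture('side');W=pts(c)*1000;m=(W[...,2]>172)&(W[...,2]<190)&(np.hypot(W[...,0]-536,W[...,1]+97)<60);r=cv2.minAreaRect(W[m][:,:2].astype(np.float32));print(m.sum(),r,inF(r[0]))"
```

```text
t 7.35 tcp [526.9 -31.  264.3] frame [  0.6 212.1] yaw -82.12 tilt [-0.0009  0.0004] F [ 0.1 -0.4  0.2] w 39.9 j [ 14.  11. -10.  -0. -68.  -6.]
brass 274 [ 682. -236.] 33 [127.7 -11.4] top z 59.0
t 7.4 tcp [527.4 -31.8 264.4] frame [  1.  211.3] yaw -82.29 tilt [-0.0005 -0.    ] F [ 0.4 -0.2 -0. ] w 40.1 j [ 14.  11. -10.  -0. -68.  -6.]
[1.3, -0.9, 110.4, -0.3]
449 ((537.3992309570312, -97.58152770996094), (85.74116516113281, 58.98772048950195), 7.711905479431152) [  2.5 144.8]
```

Request:
{"fn": "play_rows", "kwargs": {"steps": [{"ax": 0, "ay": 0, "az": 0, "dx": 1, "dy": -1, "dz": 35, "claw": 40}, {"ax": 0, "ay": 0, "az": 0, "dx": 0, "dy": 0, "dz": 35, "claw": 40}, {"ax": 0, "ay": 0, "az": 0, "dx": 0, "dy": 0, "dz": 28, "claw": 40}, {"ax": 0, "ay": 0, "az": 0, "dx": 0, "dy": 0, "dz": 12, "claw": 40}, {"ax": 0, "ay": 0, "az": 0, "dx": 8, "dy": 0, "dz": 0, "claw": 40}, {"ax": 0, "ay": 0, "az": 0, "dx": 8, "dy": 0, "dz": 0, "claw": 40}, {"ax": 0, "ay": 0, "az": 0, "dx": 4, "dy": 0, "dz": 0, "claw": 40}, {"ax": 0, "ay": 0, "az": 0, "dx": 3, "dy": 0, "dz": 0, "claw": 40}, {"ax": 0, "ay": 0, "az": 0, "dx": 3, "dy": 0, "dz": 0, "claw": 40}, {"ax": 0, "ay": 0, "az": 0, "dx": 3, "dy": 0, "dz": 0, "claw": 40}, {"ax": 0, "ay": 0, "az": 0, "dx": 3, "dy": 0, "dz": 0, "claw": 40}, {"ax": 0, "ay": 0, "az": 0, "dx": 3, "dy": 0, "dz": 0, "claw": 40}, {"ax": 0, "ay": 0, "az": 0, "dx": 3, "dy": 0, "dz": 0, "claw": 40}]}}

```text
time_s: 8.75
tcp_pos: [0.5345, -0.0709, 0.1546]
ee_rot: [[0.134, -0.991, 0.0], [-0.991, -0.134, -0.0], [0.0, -0.0, -1.0]]
wrist_force: [-0.3, 1.0, -1.0]
gripper_width: 0.456
gripper_force: 0.2
```

```bash
python3 -c "
from h import *
where();c=capture('side');cv2.imwrite('pics/c.png',cv2.resize(c['frame'][170:420,200:480],None,fx=2.4,fy=2.4))"
```

```text
t 8.75 tcp [534.5 -70.9 154.6] frame [  3.1 171.6] yaw -82.29 tilt [ 0. -0.] F [-0.3  1.  -1. ] w 39.7 j [ 10.  18. -18.   0. -54.  -2.]
```

View pics/c.png

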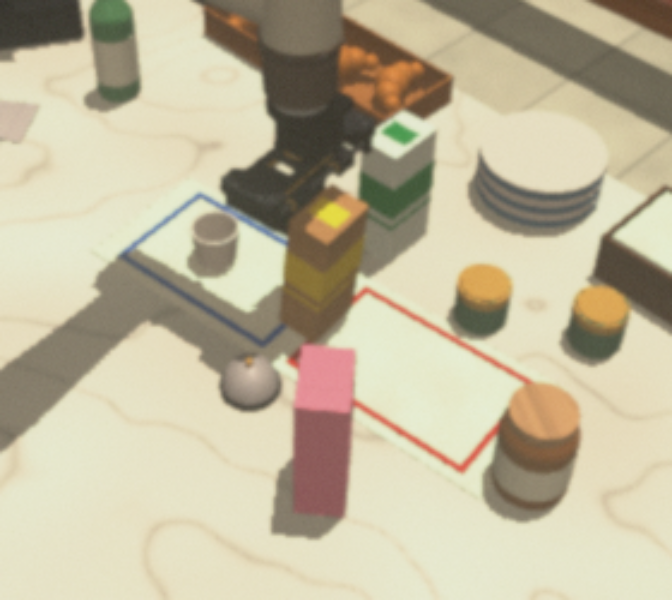

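The carton at (320,265) has begun tilting, the tin at (483,300) stands clear of the frame, and nothing else has moved. I'll keep pushing.

Request:
{"fn": "play_rows", "kwargs": {"steps": [{"ax": 0, "ay": 0, "az": 0, "dx": 4, "dy": 0, "dz": 0, "claw": 40}, {"ax": 0, "ay": 0, "az": 0, "dx": 4, "dy": 0, "dz": 0, "claw": 40}, {"ax": 0, "ay": 0, "az": 0, "dx": 4, "dy": 0, "dz": 0, "claw": 40}, {"ax": 0, "ay": 0, "az": 0, "dx": 4, "dy": 0, "dz": 0, "claw": 40}, {"ax": 0, "ay": 0, "az": 0, "dx": 4, "dy": 0, "dz": 0, "claw": 40}, {"ax": 0, "ay": 0, "az": 0, "dx": 4, "dy": 0, "dz": 0, "claw": 40}, {"ax": 0, "ay": 0, "az": 0, "dx": 4, "dy": 0, "dz": 0, "claw": 40}, {"ax": 0, "ay": 0, "az": 0, "dx": 4, "dy": 0, "dz": 0, "claw": 40}, {"ax": 0, "ay": 0, "az": 0, "dx": 4, "dy": 0, "dz": 0, "claw": 40}, {"ax": 0, "ay": 0, "az": 0, "dx": 4, "dy": 0, "dz": 0, "claw": 40}, {"ax": 0, "ay": 0, "az": 0, "dx": 4, "dy": 0, "dz": 0, "claw": 40}, {"ax": 0, "ay": 0, "az": 0, "dx": 3, "dy": 0, "dz": 0, "claw": 40}, {"ax": 0, "ay": 0, "az": 0, "dx": 2, "dy": 0, "dz": 0, "claw": 40}, {"ax": 0, "ay": 0, "az": 0, "dx": 0, "dy": 0, "dz": 0, "claw": 40}, {"ax": 0, "ay": 0, "az": 0, "dx": 0, "dy": 0, "dz": 0, "claw": 40}, {"ax": 0, "ay": 0, "az": 0, "dx": 0, "dy": 0, "dz": 0, "claw": 40}]}}

```text
time_s: 10.4
tcp_pos: [0.541, -0.1192, 0.1546]
ee_rot: [[0.134, -0.991, -0.0], [-0.991, -0.134, 0.0], [-0.0, 0.0, -1.0]]
wrist_force: [-0.7, 0.3, 0.2]
gripper_width: 0.46
gripper_force: 0.0
```

```bash
python3 -c "
from h import *
where();c=capture('side');cv2.imwrite('pics/d.png',cv2.resize(c['frame'][170:420,200:480],None,fx=2.4,fy=2.4))"
```

```text
t 10.4 tcp [ 541.  -119.2  154.6] frame [  3.4 122.9] yaw -82.29 tilt [-0.  0.] F [-0.7  0.3  0.2] w 40.0 j [  4.  19. -16.  -0. -54.   3.]
```

View pics/d.png

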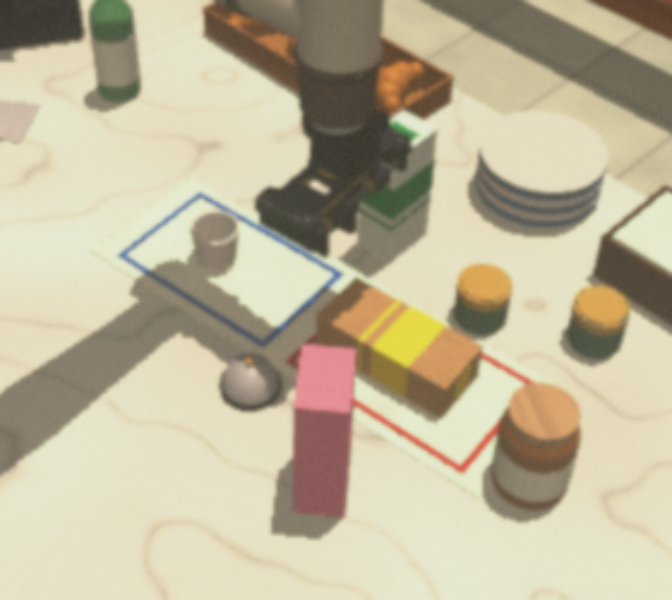

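The carton lies flat in the red frame at (400,350), and the tin at (483,300) is upright outside it. I'll measure the carton after retracting up and back.

Request:
{"fn": "play_rows", "kwargs": {"steps": [{"ax": 0, "ay": 0, "az": 0, "dx": 0, "dy": 0, "dz": -30, "claw": 40}, {"ax": 0, "ay": 0, "az": 0, "dx": 0, "dy": 0, "dz": -45, "claw": 40}, {"ax": 0, "ay": 0, "az": 0, "dx": 0, "dy": 0, "dz": -45, "claw": 40}, {"ax": 0, "ay": 0, "az": 0, "dx": -40, "dy": 0, "dz": 0, "claw": 40}, {"ax": 0, "ay": 0, "az": 0, "dx": -45, "dy": 0, "dz": 0, "claw": 40}, {"ax": 0, "ay": 0, "az": 0, "dx": -45, "dy": 0, "dz": 0, "claw": 40}, {"ax": 0, "ay": 0, "az": 0, "dx": -45, "dy": 0, "dz": 0, "claw": 40}, {"ax": 0, "ay": 0, "az": 0, "dx": -40, "dy": 0, "dz": 0, "claw": 40}, {"ax": 0, "ay": 0, "az": 0, "dx": 0, "dy": 0, "dz": 0, "claw": 40}, {"ax": 0, "ay": 0, "az": 0, "dx": 0, "dy": 0, "dz": 0, "claw": 40}]}}

```text
time_s: 11.45
tcp_pos: [0.512, 0.0946, 0.2746]
ee_rot: [[0.136, -0.991, -0.0], [-0.991, -0.136, -0.0], [0.0, 0.0, -1.0]]
wrist_force: [0.2, -0.1, 0.2]
gripper_width: 0.461
gripper_force: 0.0
```

```bash
python3 tin.py; python3 -c "
from h import *
for n in('top','side'):
    c=capture(n);W=pts(c)*1000;f=np.stack([(W[...,:2]-C)@ex,(W[...,:2]-C)@ey],-1)
    m=(W[...,2]>48)&(W[...,2]<62)&(abs(f[...,0])<85)&(abs(f[...,1])<140);q=f[m];r=cv2.minAreaRect(q.astype(np.float32));print(n,m.sum(),r,q.min(0).round(),q.max(0).round(),np.percentile(W[m][:,2],[5,50,95]).round(1))
    if n=='top':
        for nm,(x,y),(a,b),R in [('green',(702,-71),(165,190),60),('bell',(402,-125),(10,60),50),('cup',(514,64),(45,65),45)]:
            k=(W[...,2]>a)&(W[...,2]<b)&(np.hypot(W[...,0]-x,W[...,1]-y)<R);print(nm,k.sum(),cv2.minEnclosingCircle(W[k][:,:2].astype(np.float32)) if k.sum() else '')
"
```

```text
t 11.45 tcp [512.   94.6 274.6] frame [  2.  338.7] yaw -82.16 tilt [-0.0001 -0.0001] F [ 0.2 -0.1  0.2] w 40.1 j [ 28.  10. -10.   0. -69. -21.]
brass 366 [ 650. -256.] 69 [ 93.6 -27.1] top z 58.0
top 2419 ((2.48681640625, -11.782012939453125), (259.0274963378906, 87.68544006347656), 87.98681640625) [ -46. -140.] [ 45. 117.] [50.5 55.1 59.7]
green 867 ((702.8275146484375, -71.33031463623047), 47.8721809387207)
bell 595 ((402.25067138671875, -124.80860900878906), 35.57341384887695)
cup 93 ((513.7894287109375, 62.719627380371094), 31.426513671875)
side 1488 ((3.4278526306152344, 25.672874450683594), (86.91168212890625, 183.14010620117188), 1.722840666770935) [-41. -66.] [ 48. 117.] [50.3 54.1 57.6]
```

```bash
python3 -c "
from station import *
print(finish_job())"
```

```text
the job is handed in; nothing more can be done
None
```

I handed the job in at about 11.6 s. The carton lies flat inside the red frame with about 9 mm to spare at the tightest edge. The tin stands upright about 16 mm clear of the frame. The white carton, cup and bell measured unmoved; I did not re-measure the jar, bottle and spatula. `finish_job()` returned no verdict.

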